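Lock the winged stop in the T-slot rail of a screen-laminating bench

TASK

Take the stop with the flat wing grip out of the grey holder, drop its foot into the slot of the aluminium rail midway between the two scribed lines, and give it a quarter turn so that it locks with its wing square across the rail, like the stop already there. Its flange should sit flat on the rail between the lines; then let go. Leave the two pins with round knobs standing in the holder.

Things in the scene. Friction and masses are not known exactly. Their poses are not given: they have to be found in the camera images.
- wing_stop: Winged T-slot stop, upright in a holder hole, 68 mm tall (all in mm). Upward: bar foot 46x14x10; neck 13 dia; flange 50 dia at 24-30; flat black wing 40x12 at 30-68, pinched across its 12. Origin: centre of foot's underside; z up; x along foot and wing; half-turn symmetric. In the holder its origin is 6 above the table and the foot sits 24 deep: lift straight up 30 or more. 0.11-0.2 kg.
- slot_mark (a point): Point on the fixed aluminium rail (285x90x40 mm): slot's centre line at top face, midway between 2 scribed lines 86 apart. x across rail, y along slot, z up. Slot 28 wide, lips 9 thick, cavity below 58 wide, 32 deep. Stop enters with foot along slot; seated, its origin is 24 below this point, and it turns freely either way. An identical stop is locked 130 off at +y, its top 44 above the rail.
- pin_round: Bystander: locating pin with a plain foot, a 50 mm flange and an upright cylindrical black knob 32 mm dia, 64 mm tall overall, standing loose in another hole of the holder. Origin: centre of its underside, z up.
- pin_ball: Bystander: like the other pin, but with a ball knob 34 mm dia, 69 mm tall overall. Origin: centre of its underside, z up. The holder is a fixed grey block 220 x 64 x 30 mm high with three equal oblong holes in a row, 70 mm apart; the winged stop's wing lies along that row. Which piece stands in which hole varies.
There are look-alikes about, which are no part of the job. Leave any purple, turquoise or yellow look-alike of the wing_stop alone.

How it is judged:
On the way:
1. the stop's foot has gone down through the slot, lying along it (x of wing_stop in the frame of slot_mark between -0.015 and 0.015 m and y of wing_stop in the frame of slot_mark between -0.04 and 0.06 m and z of wing_stop in the frame of slot_mark below -0.0185 m and angle between the x axis of wing_stop and the y axis of slot_mark, either way round below 0.6 rad), for 0.1 s.
At the end, for the whole second after the job is handed in: The winged stop is upright (7 deg) in the slot, flange on the rail (origin 20.5 to 29 mm below the mark), within 22 mm of the mark along the slot and 12 mm across, wing square across the rail within 23 deg, at rest and released; both pins still in the holder (y of wing_stop in the frame of slot_mark between -0.022 and 0.022 m and x of wing_stop in the frame of slot_mark between -0.012 and 0.012 m and z of wing_stop in the frame of slot_mark between -0.029 and -0.0205 m and angle between wing_stop's own z axis and vertical below 0.12 rad and angle between the x axis of wing_stop and the x axis of slot_mark, either way round below 0.4 rad and linear speed of wing_stop below 0.02 m/s and angular speed of wing_stop below 0.2 rad/s); the robot touches nothing.
It fails at once if a round-knob pin is moved more than 30 mm or tipped over (distance of any of pin_round, pin_ball from where it was at the start of the episode above 0.03 m or angle between any of pin_round, pin_ball's own z axis and vertical above 0.6 rad).
It also fails if it takes over 37 s, if anything falls off the work surface, if the arm or the gripper's body presses on something with over 40 N, if the wrist force passes 120 N, or if a joint passes its speed limit or range.

ROBOT

A 6-joint arm with a two-finger parallel gripper is mounted at the origin on the work surface. World frame = base frame: x ahead of the robot, y to its left, z up, the work surface at z = 0. Lengths are in m, angles in rad, forces in N, time in s.
With the tool pointing down it reaches from about 0.25 to 0.775 m from the base axis. Payload 4 kg.
Tool frame: the origin (TCP) lies at the very end of the fingers, on their centre line; the grasp point (between the pads) lies 19 mm behind it; z points along the fingers, x is the direction in which the jaws open and shut, and the axes are right-handed (so a half turn about z gives the same grasp; the last joint's range is limited). The gripper opens to 94 mm and grips with 3 to 60 N. Pads are 16 mm wide; open, the fingers measure 119 mm over their backs; the gripper's body (75 mm by 177 mm) begins 78 mm behind the grasp point.
Start: joints at [1.167, 0.087, 1.371, -0, 1.684, -0.103], TCP at [0.163, 0.525, 0.206] pointing down, gripper open.
Joint ranges: [-3.1, 3.1], [-0.76, 2.03], [0.27, 2.55], [-1.08, 4.22], [0.17, 2.65], [-2.57, 2.57]. Speed limits (rad/s): [2.79, 2.79, 3.14, 3.14, 3.14, 3.14].

INTERFACE

Orientations are given as [roll, pitch, yaw] about the fixed x, y, z axes, in that order (R = Rz(yaw) Ry(pitch) Rx(roll)).
In Python, from bench import robot, cams, ticket gives the robot as it stands.
- The arm moves only by the tool jog_arm, never from a script. Its argument "series" is a list of rows, each an object of numbers: "x", "y", "z": the shift along the tool's x, y, z in m; "rx", "ry", "rz": the turn, a rotation vector about the tool's x, y, z in degrees. A call has 1 to 12 rows; each row shifts and turns the pose as measured when the row begins, along the tool's axes as they then stand; what a row does not reach is not made up. A row lasts 1/12 s, in which the tool goes at most 41.7 mm and 7.16 degrees, less where a joint would pass 70% of its speed; a pose out of reach is approached as far as the arm can. A call with a gripper value outside its range is refused whole. "claw" is the opening, from 0 (shut) to 1 (fully open), set as the call begins (left out, the last holds). The fingers move at their own pace and stop on an object; the grip force is fixed at half the most. Time passes only in rows, so rows that do not move let the fingers close. It gives the time, the measured TCP pose, the force and the opening at its end, in the units of the state.
- robot.get_obs(): the state, without advancing time (a new reading comes with each control period).
- cams.snapshot(name): name is "side" or "top" or "wrist"; returns a dict with "img" (400x640x3 uint8, red, green, blue), "mtx" (3x3 intrinsics, pixels), "k1" (the pictures are not rectified: a ray, as slopes to the right and down, at radius r is drawn at 1 + k1 r^2 times it, then the intrinsics apply), "origin" and "attitude" of the camera in the world. Camera axes: x right, y down, z forward; pixel columns grow to the right and rows downward; lengths in m; the calibration is good to about 2 mm. A picture is of the moment at which its call begins. There is no depth.
- ticket.close_job(): hands the job in, once; it reports no verdict.
Trained networks look in a picture, given as the dict that the camera call returned (one of the last four; its "shot" number tells which), for a name from the list of things; names that differ only in an ending like _2 or _b are one class to them, and where a whole thing is asked for, a point or a joint stands for the part that bears it (a point fixed in the world has none). Each returns a list of dicts, best first, with "p" (0 to 1); they miss things now and then, are a little off and sometimes report something else, mostly with a low value. They report only what shows in the picture. A call takes as long as a camera call. They do not tell look-alikes from the thing itself.
- cams.look_for(thing, picture): "bbox" ([left, top, width, height] in pixels, round what is visible of it).
The state is a dict: "time": time; "joint_positions": joint angles; "qvel": joint speeds; "joint_torque": joint torques, N m; "tool_pos": TCP position; "ee_rot": TCP orientation; "wrist_force": force on the tool from outside, world axes, zero at the start; "wrist_torque": the same for the moment, N m; "width": finger opening in m.
Only numpy, scipy, OpenCV 4.12 (cv2) and the standard library are available. Lean on these libraries where they do the work, as an engineer would, in place of code of your own. Each camera call takes 0.05 s, during which the arm holds its last target.

## Working session

There is one attempt and no reset: what is moved stays moved. The work goes in short steps, Python scripts to look and compute and a tool call to move; the robot and the scene stay as the last step left them, time stands still between calls to the robot, and variables do not carry over. Pictures are saved under pics/ and viewed, and the job is handed in when it is done.

Besides the shell and the picture viewer there is one more tool, called after ">>>" by a JSON object that holds its "fn" and its "kwargs". jog_arm: Moves the arm, as the interface text tells. Its arguments: {"type":"object","properties":{"series":{"type":"array","items":{"type":"object","properties":{"x":{"type":"number"},"y":{"type":"number"},"z":{"type":"number"},"rx":{"type":"number"},"ry":{"type":"number"},"rz":{"type":"number"}}}},"claw":{"type":"number"}},"required":["series"]}

```bash
ls; mkdir -p pics; cat > h.py <<'E'
import numpy as np, cv2
from bench import robot, cams, ticket
def save(s,n): cv2.imwrite('pics/'+n+'.png', s['img'][:,:,::-1])
def ray(s,u,v):
    K=np.array(s['mtx']);k=s['k1']
    d=cv2.undistortPoints(np.array([[[u,v]]],float),K,np.array([k,0,0,0.]))[0,0]
    A=np.array(s['attitude'])
    if A.shape!=(3,3):
        from scipy.spatial.transform import Rotation as R
        A=R.from_euler('xyz',A).as_matrix()
    return np.array(s['origin']),A@np.array([d[0],d[1],1])
def atz(s,u,v,z):
    o,d=ray(s,u,v); return o+d*(z-o[2])/d[2]
def proj(s,p):
    from scipy.spatial.transform import Rotation as R
    A=np.array(s['attitude'])
    if A.shape!=(3,3): A=R.from_euler('xyz',A).as_matrix()
    c=A.T@(np.array(p)-np.array(s['origin'])); x,y=c[0]/c[2],c[1]/c[2]; f=1+s['k1']*(x*x+y*y)
    K=np.array(s['mtx']); return (K@[x*f,y*f,1])[:2]
E
python3 - <<'E'
from h import *
print(robot.get_obs())
for n in ['top','side','wrist']:
    s=cams.snapshot(n); save(s,n+'0')
    print(n,s['mtx'],s['k1'],s['origin'],s['attitude'],s['shot'])
    for t in ['wing_stop','pin_round','pin_ball']:
        print(t,[(d['bbox'],round(d['p'],2)) for d in cams.look_for(t,s)])
E
```

```text
pics
{'time': 0.0, 'joint_positions': array([ 1.16689859e+00,  8.79485368e-02,  1.37222221e+00, -4.41591895e-06,
        1.68358625e+00, -1.03099368e-01]), 'qvel': array([-0.00170985, -0.00114463,  0.00080129,  0.00123312,  0.00062739,
        0.0014989 ]), 'joint_torque': array([-5.80701908e-04, -3.40179527e+01, -3.02430689e+01,  7.18572945e-02,
        3.28462792e-02, -1.36943545e-04]), 'tool_pos': array([0.16274934, 0.52480793, 0.20432396]), 'ee_rot': array([-3.14137427e+00,  2.15330554e-03,  1.26999770e+00]), 'wrist_force': array([ 0.77850894, -0.36273192, -0.79908611]), 'wrist_torque': array([-0.04631288,  0.0140678 ,  0.02207604]), 'width': 0.09414993604509633}
top [[371.11434083   0.         324.86287021]
 [  0.         371.11434083 201.80540204]
 [  0.           0.           1.        ]] 0.012231282723656797 [ 0.46846381 -0.09092905  0.81092916] [-3.04408604 -0.00848298 -1.57660218] 1
wing_stop [([423.2, 255.2, 24.5, 21.4], 0.88), ([326.0, 236.9, 26.6, 23.9], 0.7), ([380.7, 216.1, 21.0, 28.1], 0.56), ([423.4, 209.7, 26.9, 26.4], 0.56)]
pin_round []
pin_ball [([369.0, 154.1, 20.4, 23.4], 0.74)]
side [[433.61385936   0.         318.16137934]
 [  0.         433.61385936 202.98165817]
 [  0.           0.           1.        ]] -0.013812569351925916 [0.48577628 0.41903247 0.5692084 ] [-2.32758036  0.01577078 -3.09731861] 2
wing_stop [([341.7, 191.7, 31.0, 43.6], 0.96), ([361.1, 129.2, 24.1, 35.2], 0.81), ([320.6, 127.2, 24.6, 28.4], 0.7), ([324.7, 151.6, 32.4, 27.3], 0.59)]
pin_round [([289.5, 153.1, 28.7, 33.3], 0.85)]
pin_ball [([255.4, 162.3, 26.1, 25.5], 0.75)]
wrist [[324.84746872   0.         321.06732787]
 [  0.         324.84746872 197.37097409]
 [  0.           0.           1.        ]] 0.012087038832962287 [0.09795233 0.54658495 0.38472937] [2.90608523e+00 2.94897919e-04 1.26928991e+00] 3
wing_stop []
pin_round []
pin_ball []
```

View pics/top0.png

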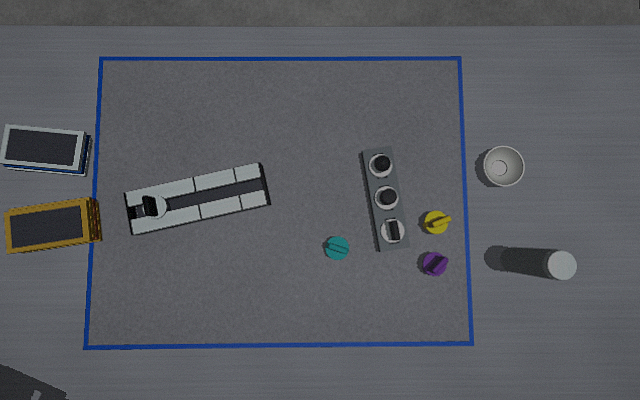

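View pics/side0.png

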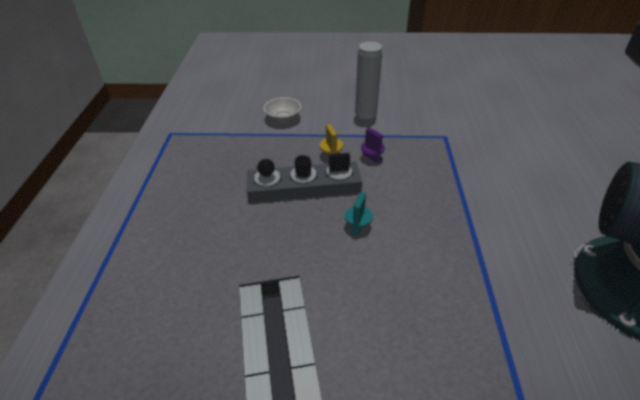

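```bash
python3 - <<'E'
import cv2
t=cv2.imread('pics/top0.png')[110:310,300:500]; s=cv2.imread('pics/side0.png')[100:250,220:420]
cv2.imwrite('pics/topc.png',cv2.resize(t,None,fx=3,fy=3,interpolation=cv2.INTER_CUBIC))
cv2.imwrite('pics/sidec.png',cv2.resize(s,None,fx=4,fy=4,interpolation=cv2.INTER_CUBIC))
E
```

```text
(no output)
```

View pics/topc.png

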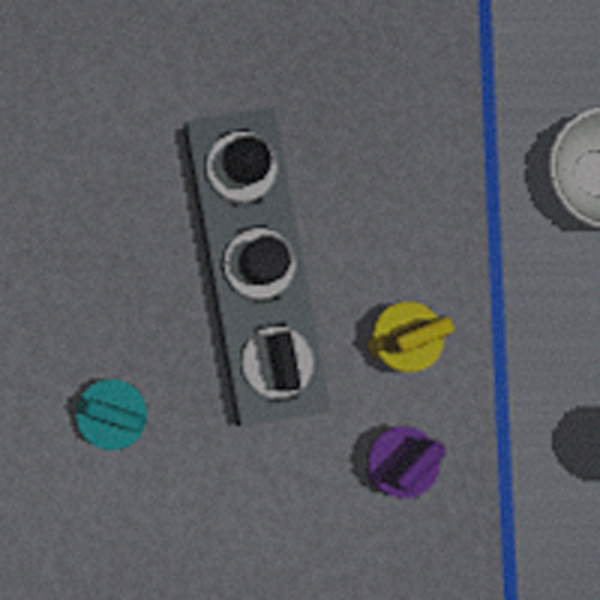

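View pics/sidec.png

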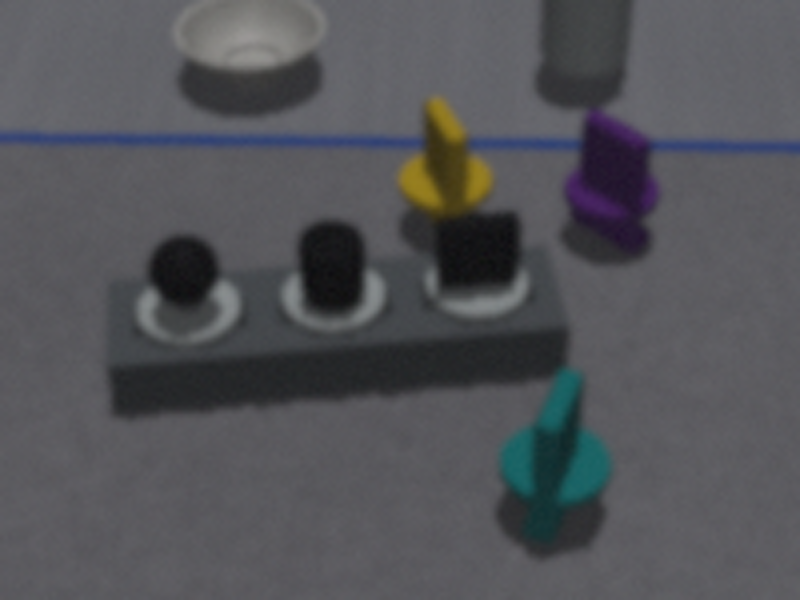

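Candidates in the top picture: white flange with black wing in the holder (393,230), yellow (437,222), purple (434,264), turquoise (337,248), and the locked stop on the rail (150,207). I choose (393,230): it has the black wing in the grey holder, next to the pins at (380,163) and (386,196). The close crop confirms a flat wing lying along the row. Next I rectify the images to measure.

```bash
cat >> h.py <<'E'
def rect(s,z,x0,x1,y0,y1,ppm):
    # image: rows = x decreasing downward (x1 top), cols = y decreasing to right (y1 left)
    h=int((x1-x0)*ppm);w=int((y1-y0)*ppm)
    X=x1-(np.arange(h)+.5)/ppm; Y=y1-(np.arange(w)+.5)/ppm
    M=np.zeros((h,w,2),np.float32)
    for i,x in enumerate(X):
        for j,y in enumerate(Y): M[i,j]=proj(s,[x,y,z])
    return cv2.remap(s['img'],M[...,0],M[...,1],cv2.INTER_CUBIC)[:,:,::-1]
E
python3 - <<'E'
from h import *
s=cams.snapshot('top')
for n,p,z in [('rail lineL',(195,185),.04),('mid?',(217,194),.04),('wing top',(394,229),.074),('flange',(392,231),.036),('pinball',(380,165),.036),('holder c',(384,199),.03)]:
    print(n,atz(s,*p,z))
m=atz(s,217,194,.04); 
im=rect(s,.04,m[0]-.1,m[0]+.1,m[1]-.12,m[1]+.18,2500); print('rail x1,y1',m[0]+.1,m[1]+.18); cv2.imwrite('pics/railr.png',im)
c=atz(s,392,231,.036)
im=rect(s,.036,c[0]-.06,c[0]+.18,c[1]-.1,c[1]+.1,2500); print('hold x1,y1',c[0]+.18,c[1]+.1); cv2.imwrite('pics/holdr.png',im)
E
```

```text
rail lineL [0.58042856 0.17294192 0.04      ]
mid? [0.56130195 0.12682124 0.04      ]
wing top [ 0.48564096 -0.23440256  0.074     ]
flange [ 0.48239098 -0.23752785  0.036     ]
pinball [ 0.62206655 -0.21532403  0.036     ]
holder c [ 0.55016209 -0.22329827  0.03      ]
rail x1,y1 0.66130194840867 0.30682124260764515
hold x1,y1 0.6623909828893362 -0.1375278488900928
```

View pics/railr.png

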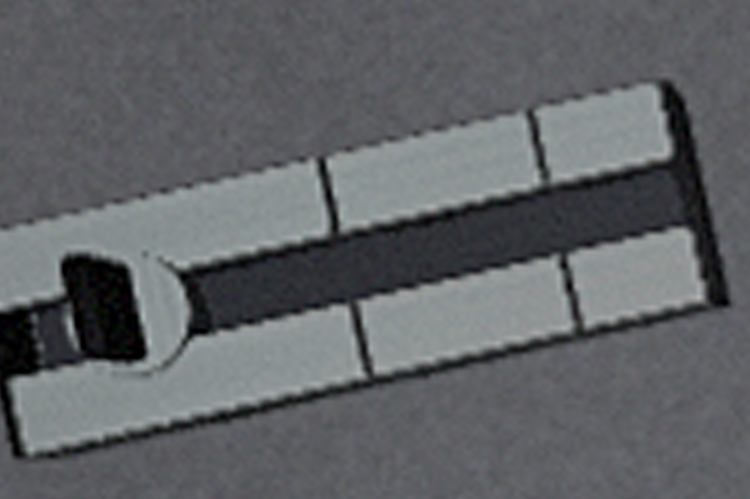

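View pics/holdr.png

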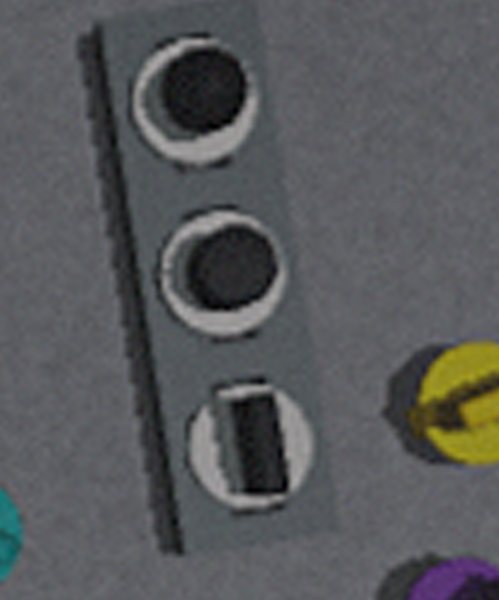

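```bash
cat >> h.py <<'E'
from scipy.spatial.transform import Rotation as Rn
def plan(pos,yaw,n):
    o=robot.get_obs(); p=np.array(o['tool_pos']);R=Rn.from_euler('xyz',o['ee_rot']);T=Rn.from_euler('xyz',[np.pi,0,np.radians(yaw)])
    print('now',p.round(4),np.degrees(o['ee_rot']).round(2),'t',round(o['time'],2),'w',round(o['width'],4),'F',o['wrist_force'].round(1))
    tot=(R.inv()*T).as_rotvec(degrees=True)
    dp=(np.array(pos)-p)/n
    for i in range(n):
        t=R.inv().apply(dp); print('{"x":%.4f,"y":%.4f,"z":%.4f,"rx":%.2f,"ry":%.2f,"rz":%.2f},'%(*t,*(tot/n)))
        R=R*Rn.from_rotvec(tot/n,degrees=True)
    print('total',tot)
E
python3 - <<'E'
from h import *
s=cams.snapshot('top')
im=rect(s,.074,.484-.05,.484+.05,-.238-.05,-.238+.05,5000); cv2.imwrite('pics/wing.png',im)
plan([.484,-.238,.17],99.1,21)
E
```

```text
now [0.163  0.5253 0.2055] [ 1.800e+02 -1.000e-02  7.277e+01] t 0.7 w 0.0942 F [ 0.3 -0.8  0.2]
{"x":-0.0302,"y":0.0254,"z":0.0017,"rx":0.00,"ry":-0.00,"rz":-1.25},
{"x":-0.0307,"y":0.0247,"z":0.0017,"rx":0.00,"ry":-0.00,"rz":-1.25},
{"x":-0.0313,"y":0.0240,"z":0.0017,"rx":0.00,"ry":-0.00,"rz":-1.25},
{"x":-0.0318,"y":0.0233,"z":0.0017,"rx":0.00,"ry":-0.00,"rz":-1.25},
{"x":-0.0323,"y":0.0226,"z":0.0017,"rx":0.00,"ry":-0.00,"rz":-1.25},
{"x":-0.0328,"y":0.0219,"z":0.0017,"rx":0.00,"ry":-0.00,"rz":-1.25},
{"x":-0.0333,"y":0.0212,"z":0.0017,"rx":0.00,"ry":-0.00,"rz":-1.25},
{"x":-0.0337,"y":0.0205,"z":0.0017,"rx":0.00,"ry":-0.00,"rz":-1.25},
{"x":-0.0341,"y":0.0197,"z":0.0017,"rx":0.00,"ry":-0.00,"rz":-1.25},
{"x":-0.0346,"y":0.0190,"z":0.0017,"rx":0.00,"ry":-0.00,"rz":-1.25},
{"x":-0.0350,"y":0.0182,"z":0.0017,"rx":0.00,"ry":-0.00,"rz":-1.25},
{"x":-0.0354,"y":0.0174,"z":0.0017,"rx":0.00,"ry":-0.00,"rz":-1.25},
{"x":-0.0357,"y":0.0167,"z":0.0017,"rx":0.00,"ry":-0.00,"rz":-1.25},
{"x":-0.0361,"y":0.0159,"z":0.0017,"rx":0.00,"ry":-0.00,"rz":-1.25},
{"x":-0.0364,"y":0.0151,"z":0.0017,"rx":0.00,"ry":-0.00,"rz":-1.25},
{"x":-0.0368,"y":0.0143,"z":0.0017,"rx":0.00,"ry":-0.00,"rz":-1.25},
{"x":-0.0371,"y":0.0135,"z":0.0017,"rx":0.00,"ry":-0.00,"rz":-1.25},
{"x":-0.0373,"y":0.0127,"z":0.0017,"rx":0.00,"ry":-0.00,"rz":-1.25},
{"x":-0.0376,"y":0.0118,"z":0.0017,"rx":0.00,"ry":-0.00,"rz":-1.25},
{"x":-0.0379,"y":0.0110,"z":0.0017,"rx":0.00,"ry":-0.00,"rz":-1.25},
{"x":-0.0381,"y":0.0102,"z":0.0017,"rx":0.00,"ry":-0.00,"rz":-1.25},
total [ 2.07454280e-03 -7.45548729e-03 -2.63325387e+01]
```

View pics/wing.png

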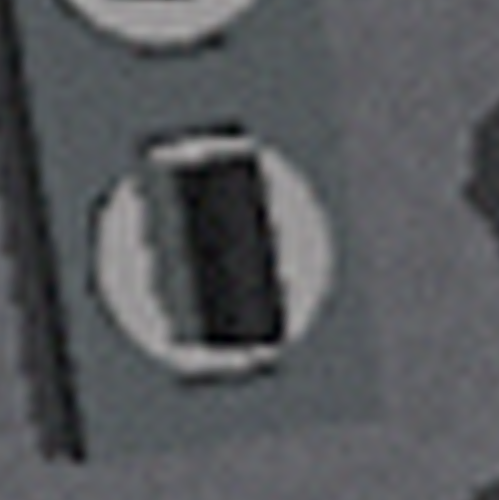

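The rectified pictures give the stop at about (0.484, -0.2375), row yaw 9°. The flange spacing measures 69.9 mm against 70, and the wing measures 38 mm against 40. The mark is at about (0.5634, 0.1266) and the rail's x axis has yaw 12.9°. The lines measure 85.8 mm apart against 86. Moving above the stop.

>>> {"fn": "jog_arm", "kwargs": {"series": [{"x": -0.03, "y": 0.0255, "z": 0.0017, "rz": -2.5}, {"x": -0.031, "y": 0.0245, "z": 0.0017, "rz": -2.5}, {"x": -0.032, "y": 0.023, "z": 0.0017, "rz": -2.5}, {"x": -0.033, "y": 0.0215, "z": 0.0017, "rz": -2.5}, {"x": -0.034, "y": 0.02, "z": 0.0017, "rz": -2.5}, {"x": -0.035, "y": 0.0185, "z": 0.0017, "rz": -2.5}, {"x": -0.0357, "y": 0.017, "z": 0.0017, "rz": -2.5}, {"x": -0.0364, "y": 0.015, "z": 0.0017, "rz": -2.5}, {"x": -0.037, "y": 0.0135, "z": 0.0017, "rz": -2.5}, {"x": -0.0376, "y": 0.012, "z": 0.0017, "rz": -2.5}, {"x": -0.038, "y": 0.0103, "z": 0.0017, "rz": -1.3}, {"x": -0.038, "y": 0.0102, "z": 0.0017}], "claw": 0.5}}

```text
invalid input
```

```bash
python3 - <<'E'
from h import *
plan([.484,-.2375,.17],99.1,11)
E
```

```text
now [0.163  0.5253 0.2055] [ 1.800e+02 -1.000e-02  7.277e+01] t 0.7 w 0.0942 F [ 0.3 -0.8  0.2]
{"x":-0.0576,"y":0.0484,"z":0.0032,"rx":0.00,"ry":-0.00,"rz":-2.39},
{"x":-0.0596,"y":0.0460,"z":0.0032,"rx":0.00,"ry":-0.00,"rz":-2.39},
{"x":-0.0614,"y":0.0434,"z":0.0032,"rx":0.00,"ry":-0.00,"rz":-2.39},
{"x":-0.0632,"y":0.0408,"z":0.0032,"rx":0.00,"ry":-0.00,"rz":-2.39},
{"x":-0.0648,"y":0.0382,"z":0.0032,"rx":0.00,"ry":-0.00,"rz":-2.39},
{"x":-0.0664,"y":0.0354,"z":0.0032,"rx":0.00,"ry":-0.00,"rz":-2.39},
{"x":-0.0678,"y":0.0326,"z":0.0032,"rx":0.00,"ry":-0.00,"rz":-2.39},
{"x":-0.0691,"y":0.0298,"z":0.0032,"rx":0.00,"ry":-0.00,"rz":-2.39},
{"x":-0.0703,"y":0.0268,"z":0.0032,"rx":0.00,"ry":-0.00,"rz":-2.39},
{"x":-0.0713,"y":0.0239,"z":0.0032,"rx":0.00,"ry":-0.00,"rz":-2.39},
{"x":-0.0723,"y":0.0209,"z":0.0032,"rx":0.00,"ry":-0.00,"rz":-2.39},
total [ 2.07454280e-03 -7.45548729e-03 -2.63325387e+01]
```

>>> {"fn": "jog_arm", "kwargs": {"series": [{"x": -0.03, "y": 0.0255, "z": 0.0017, "rx": 0, "ry": 0, "rz": -2.5}, {"x": -0.031, "y": 0.0245, "z": 0.0017, "rx": 0, "ry": 0, "rz": -2.5}], "claw": 0.5}}

```text
time: 0.87
tool_pos: [0.1928, 0.4561, 0.2002]
ee_rot: [-3.139, -0.0, 1.368]
wrist_force: [1.1, -0.3, 0.5]
width: 0.0844
```

```bash
python3 - <<'E'
from h import *
plan([.484,-.2375,.17],99.1,19)
E
```

```text
now [0.1928 0.4561 0.2002] [-1.7987e+02 -1.0000e-02  7.8370e+01] t 0.87 w 0.0844 F [ 1.1 -0.3  0.5]
{"x":-0.0327,"y":0.0224,"z":0.0015,"rx":-0.01,"ry":-0.00,"rz":-1.09},
{"x":-0.0331,"y":0.0217,"z":0.0015,"rx":-0.01,"ry":-0.00,"rz":-1.09},
{"x":-0.0335,"y":0.0211,"z":0.0015,"rx":-0.01,"ry":-0.00,"rz":-1.09},
{"x":-0.0339,"y":0.0205,"z":0.0015,"rx":-0.01,"ry":-0.00,"rz":-1.09},
{"x":-0.0343,"y":0.0198,"z":0.0015,"rx":-0.01,"ry":-0.00,"rz":-1.09},
{"x":-0.0346,"y":0.0192,"z":0.0016,"rx":-0.01,"ry":-0.00,"rz":-1.09},
{"x":-0.0350,"y":0.0185,"z":0.0016,"rx":-0.01,"ry":-0.00,"rz":-1.09},
{"x":-0.0354,"y":0.0178,"z":0.0016,"rx":-0.01,"ry":-0.00,"rz":-1.09},
{"x":-0.0357,"y":0.0172,"z":0.0016,"rx":-0.01,"ry":-0.00,"rz":-1.09},
{"x":-0.0360,"y":0.0165,"z":0.0016,"rx":-0.01,"ry":-0.00,"rz":-1.09},
{"x":-0.0363,"y":0.0158,"z":0.0016,"rx":-0.01,"ry":-0.00,"rz":-1.09},
{"x":-0.0366,"y":0.0151,"z":0.0016,"rx":-0.01,"ry":-0.00,"rz":-1.09},
{"x":-0.0369,"y":0.0144,"z":0.0016,"rx":-0.01,"ry":-0.00,"rz":-1.09},
{"x":-0.0372,"y":0.0137,"z":0.0016,"rx":-0.01,"ry":-0.00,"rz":-1.09},
{"x":-0.0374,"y":0.0130,"z":0.0016,"rx":-0.01,"ry":-0.00,"rz":-1.09},
{"x":-0.0376,"y":0.0123,"z":0.0016,"rx":-0.01,"ry":-0.00,"rz":-1.09},
{"x":-0.0379,"y":0.0115,"z":0.0016,"rx":-0.01,"ry":-0.00,"rz":-1.09},
{"x":-0.0381,"y":0.0108,"z":0.0016,"rx":-0.01,"ry":-0.00,"rz":-1.09},
{"x":-0.0383,"y":0.0101,"z":0.0016,"rx":-0.01,"ry":-0.00,"rz":-1.09},
total [ -0.12335099  -0.03371721 -20.72539579]
```

>>> {"fn": "jog_arm", "kwargs": {"series": [{"x": -0.033, "y": 0.022, "z": 0, "rx": 0, "ry": 0, "rz": -1.1}, {"x": -0.033, "y": 0.022, "z": 0, "rx": 0, "ry": 0, "rz": -1.1}, {"x": -0.0335, "y": 0.021, "z": 0, "rx": 0, "ry": 0, "rz": -1.1}, {"x": -0.034, "y": 0.0205, "z": 0, "rx": 0, "ry": 0, "rz": -1.1}, {"x": -0.034, "y": 0.02, "z": 0, "rx": 0, "ry": 0, "rz": -1.1}, {"x": -0.0345, "y": 0.019, "z": 0, "rx": 0, "ry": 0, "rz": -1.1}, {"x": -0.035, "y": 0.0185, "z": 0, "rx": 0, "ry": 0, "rz": -1.1}, {"x": -0.0355, "y": 0.018, "z": 0, "rx": 0, "ry": 0, "rz": -1.1}, {"x": -0.0355, "y": 0.017, "z": 0, "rx": 0, "ry": 0, "rz": -1.1}, {"x": -0.036, "y": 0.0165, "z": 0, "rx": 0, "ry": 0, "rz": -1.1}, {"x": -0.036, "y": 0.016, "z": 0, "rx": 0, "ry": 0, "rz": -1.1}, {"x": -0.0365, "y": 0.015, "z": 0, "rx": 0, "ry": 0, "rz": -1.1}]}}

```text
time: 1.87
tool_pos: [0.3852, 0.0011, 0.2019]
ee_rot: [3.131, -0.002, 1.622]
wrist_force: [-0.5, 1.0, 0.8]
width: 0.0471
```

```bash
python3 - <<'E'
from h import *
plan([.484,-.2375,.15],99.1,8)
E
```

```text
now [0.3852 0.0011 0.2019] [ 1.7937e+02 -1.0000e-01  9.2910e+01] t 1.87 w 0.0471 F [-0.5  1.   0.8]
{"x":-0.0304,"y":0.0107,"z":0.0066,"rx":0.08,"ry":-0.01,"rz":-0.77},
{"x":-0.0306,"y":0.0103,"z":0.0065,"rx":0.08,"ry":-0.01,"rz":-0.77},
{"x":-0.0307,"y":0.0099,"z":0.0065,"rx":0.08,"ry":-0.01,"rz":-0.77},
{"x":-0.0308,"y":0.0095,"z":0.0065,"rx":0.08,"ry":-0.01,"rz":-0.77},
{"x":-0.0310,"y":0.0091,"z":0.0065,"rx":0.08,"ry":-0.01,"rz":-0.77},
{"x":-0.0311,"y":0.0087,"z":0.0065,"rx":0.08,"ry":-0.01,"rz":-0.77},
{"x":-0.0312,"y":0.0083,"z":0.0065,"rx":0.08,"ry":-0.01,"rz":-0.77},
{"x":-0.0313,"y":0.0079,"z":0.0065,"rx":0.08,"ry":-0.01,"rz":-0.77},
total [ 0.63654298 -0.06105862 -6.1901714 ]
```

>>> {"fn": "jog_arm", "kwargs": {"series": [{"x": -0.0305, "y": 0.0105, "z": 0.0065, "rx": 0.1, "ry": 0, "rz": -0.8}, {"x": -0.0305, "y": 0.0103, "z": 0.0065, "rx": 0.1, "ry": 0, "rz": -0.8}, {"x": -0.0305, "y": 0.01, "z": 0.0065, "rx": 0.1, "ry": 0, "rz": -0.8}, {"x": -0.031, "y": 0.0095, "z": 0.0065, "rx": 0.1, "ry": 0, "rz": -0.8}, {"x": -0.031, "y": 0.009, "z": 0.0065, "rx": 0.1, "ry": 0, "rz": -0.8}, {"x": -0.031, "y": 0.0087, "z": 0.0065, "rx": 0.1, "ry": 0, "rz": -0.8}, {"x": -0.031, "y": 0.0083, "z": 0.0065, "rx": 0.1, "ry": 0, "rz": -0.8}, {"x": -0.031, "y": 0.008, "z": 0.0065, "rx": 0.1, "ry": 0, "rz": -0.6}, {"x": 0, "y": 0, "z": 0, "rx": 0, "ry": 0, "rz": 0}]}}

```text
time: 2.62
tool_pos: [0.4883, -0.2583, 0.1501]
ee_rot: [3.137, 0.003, 1.724]
wrist_force: [-0.4, 1.1, -1.5]
width: 0.0472
```

```bash
python3 - <<'E'
from h import *
plan([.484,-.2375,.1],99.1,3)
s=cams.snapshot('wrist'); save(s,'w1')
print([(d['bbox'],round(d['p'],2)) for d in cams.look_for('wing_stop',s)])
im=rect(s,.074,.484-.05,.484+.05,-.238-.05,-.238+.05,5000); cv2.imwrite('pics/wing2.png',im)
E
```

```text
now [ 0.4883 -0.2583  0.1501] [179.75   0.19  98.78] t 2.62 w 0.0472 F [-0.4  1.1 -1.5]
{"x":0.0071,"y":-0.0004,"z":0.0167,"rx":0.08,"ry":0.06,"rz":-0.11},
{"x":0.0071,"y":-0.0004,"z":0.0167,"rx":0.08,"ry":0.06,"rz":-0.11},
{"x":0.0071,"y":-0.0004,"z":0.0167,"rx":0.08,"ry":0.06,"rz":-0.11},
total [ 0.24577287  0.18971443 -0.32217587]
[([318.5, 162.0, 53.0, 63.7], 0.9), ([229.9, 71.4, 59.6, 55.1], 0.9), ([438.7, 144.0, 79.5, 53.8], 0.83), ([210.5, 167.0, 63.5, 50.3], 0.58)]
```

View pics/w1.png

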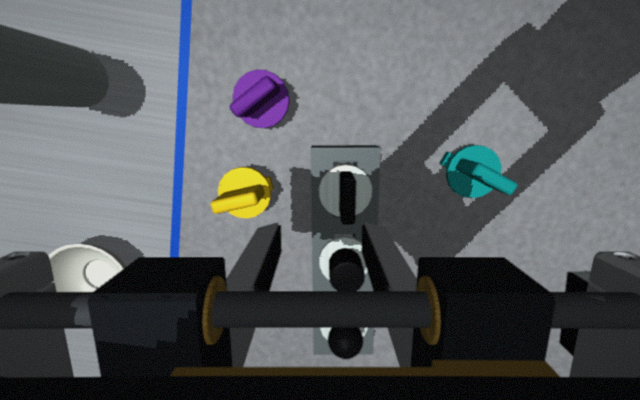

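View pics/wing2.png

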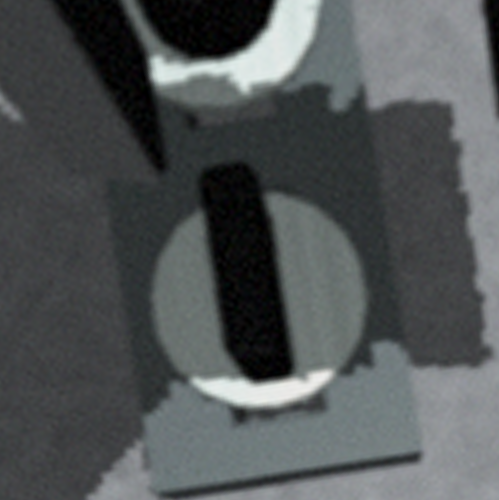

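The wrist view shows the black wing at (347,195), pins behind it at (346,270) and (346,340), and look-alikes yellow (240,193), purple (260,97), turquoise (480,170). The rectified wing-top centre is about (0.481, -0.237), within 3 mm of the top-camera estimate. Descending.

>>> {"fn": "jog_arm", "kwargs": {"series": [{"x": 0.0105, "y": -0.002, "z": 0.016, "rx": 0.1, "ry": 0.1, "rz": -0.2}, {"x": 0.0105, "y": -0.002, "z": 0.016, "rx": 0.1, "ry": 0.1, "rz": -0.1}, {"x": 0, "y": 0, "z": 0.016, "rx": 0, "ry": 0, "rz": 0}, {"x": 0, "y": 0, "z": 0, "rx": 0, "ry": 0, "rz": 0}]}}

```text
time: 3.05
tool_pos: [0.481, -0.2301, 0.1065]
ee_rot: [3.134, 0.0, 1.733]
wrist_force: [-0.8, 0.5, -1.3]
width: 0.0467
```

```bash
python3 - <<'E'
from h import *
plan([.4825,-.2372,.043],99.2,4)
E
```

```text
now [ 0.481  -0.2301  0.1065] [179.57   0.    99.31] t 3.05 w 0.0467 F [-0.8  0.5 -1.3]
{"x":-0.0018,"y":-0.0000,"z":0.0159,"rx":0.11,"ry":0.00,"rz":0.03},
{"x":-0.0018,"y":0.0000,"z":0.0159,"rx":0.11,"ry":0.00,"rz":0.03},
{"x":-0.0018,"y":0.0000,"z":0.0159,"rx":0.11,"ry":0.00,"rz":0.03},
{"x":-0.0018,"y":0.0001,"z":0.0159,"rx":0.11,"ry":0.00,"rz":0.03},
total [4.30864001e-01 3.96628230e-04 1.10836549e-01]
```

>>> {"fn": "jog_arm", "kwargs": {"series": [{"x": -0.0055, "y": 0, "z": 0.008, "rx": 0.2, "ry": 0, "rz": 0}, {"x": 0, "y": 0, "z": 0.012, "rx": 0.1, "ry": 0, "rz": 0}, {"x": 0, "y": 0, "z": 0, "rx": 0, "ry": 0, "rz": 0}]}}

```text
time: 3.3
tool_pos: [0.4828, -0.2337, 0.0887]
ee_rot: [3.136, 0.003, 1.737]
wrist_force: [0.0, 0.3, -0.7]
width: 0.0472
```

```bash
python3 - <<'E'
from h import *
plan([.4825,-.2372,.043],99.2,3)
E
```

```text
now [ 0.4828 -0.2337  0.0887] [1.7966e+02 1.7000e-01 9.9510e+01] t 3.3 w 0.0472 F [ 0.   0.3 -0.7]
{"x":-0.0011,"y":-0.0004,"z":0.0152,"rx":0.11,"ry":0.05,"rz":0.10},
{"x":-0.0011,"y":-0.0004,"z":0.0152,"rx":0.11,"ry":0.05,"rz":0.10},
{"x":-0.0011,"y":-0.0003,"z":0.0152,"rx":0.11,"ry":0.05,"rz":0.10},
total [0.33856285 0.16445416 0.31268031]
```

>>> {"fn": "jog_arm", "kwargs": {"series": [{"x": -0.0035, "y": 0, "z": 0.012, "rx": 0.2, "ry": 0.1, "rz": 0.2}, {"x": -0.001, "y": 0, "z": 0.013, "rx": 0.1, "ry": 0, "rz": 0.1}, {"x": 0, "y": 0, "z": 0.012, "rx": 0, "ry": 0, "rz": 0}, {"x": 0, "y": 0, "z": 0, "rx": 0, "ry": 0, "rz": 0}]}}

```text
time: 3.63
tool_pos: [0.4852, -0.2395, 0.0502]
ee_rot: [3.138, 0.004, 1.731]
wrist_force: [-0.3, -0.0, -0.3]
width: 0.0467
```

```bash
python3 - <<'E'
from h import *
plan([.4825,-.2372,.043],99.2,1)
s=cams.snapshot('wrist'); save(s,'w2')
E
```

```text
now [ 0.4852 -0.2395  0.0502] [179.82   0.21  99.16] t 3.63 w 0.0467 F [-0.3 -0.  -0.3]
{"x":0.0028,"y":-0.0023,"z":0.0072,"rx":0.18,"ry":0.21,"rz":-0.03},
total [ 0.18429355  0.21333109 -0.03473953]
```

View pics/w2.png

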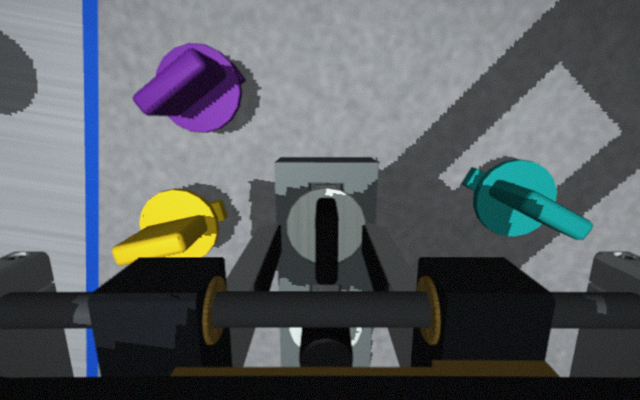

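The wing, at pixel (326,240), sits between the fingers (tips at about 265 and 375). Going down the last 7 mm and then closing.

>>> {"fn": "jog_arm", "kwargs": {"series": [{"x": 0.0025, "y": -0.002, "z": 0.0065, "rx": 0.2, "ry": 0.2, "rz": 0}, {"x": 0, "y": 0, "z": 0, "rx": 0, "ry": 0, "rz": 0}]}}

```text
time: 3.85
tool_pos: [0.4834, -0.238, 0.0444]
ee_rot: [3.141, 0.001, 1.73]
wrist_force: [0.4, 0.3, 0.1]
width: 0.0469
```

```bash
python3 - <<'E'
from h import *
plan([.4825,-.2372,.043],99.2,1)
E
```

```text
now [ 0.4834 -0.238   0.0444] [1.7997e+02 6.0000e-02 9.9130e+01] t 3.85 w 0.0469 F [0.4 0.3 0.1]
{"x":0.0010,"y":-0.0008,"z":0.0014,"rx":0.03,"ry":0.06,"rz":-0.07},
total [ 0.03380874  0.05506934 -0.06780085]
```

>>> {"fn": "jog_arm", "kwargs": {"series": [{"x": 0.001, "y": -0.0005, "z": 0.001, "rx": 0, "ry": 0, "rz": 0}, {"x": 0, "y": 0, "z": 0, "rx": 0, "ry": 0, "rz": 0}, {"x": 0, "y": 0, "z": 0, "rx": 0, "ry": 0, "rz": 0}, {"x": 0, "y": 0, "z": 0, "rx": 0, "ry": 0, "rz": 0}, {"x": 0, "y": 0, "z": 0, "rx": 0, "ry": 0, "rz": 0}], "claw": 0}}

```text
time: 4.27
tool_pos: [0.4837, -0.2378, 0.045]
ee_rot: [3.139, 0.003, 1.73]
wrist_force: [0.5, -0.3, -0.7]
width: 0.0173
```

```bash
python3 - <<'E'
from h import *
plan([.4825,-.2372,.043],99.2,1)
E
```

```text
now [ 0.4837 -0.2378  0.045 ] [179.82   0.19  99.13] t 4.27 w 0.0173 F [ 0.5 -0.3 -0.7]
{"x":0.0008,"y":-0.0011,"z":0.0020,"rx":0.18,"ry":0.19,"rz":-0.07},
total [ 0.17666175  0.18803662 -0.07282759]
```

>>> {"fn": "jog_arm", "kwargs": {"series": [{"x": 0, "y": 0, "z": 0, "rx": 0, "ry": 0, "rz": 0}, {"x": 0, "y": 0, "z": 0, "rx": 0, "ry": 0, "rz": 0}, {"x": 0, "y": 0, "z": 0, "rx": 0, "ry": 0, "rz": 0}]}}

```text
time: 4.52
tool_pos: [0.4839, -0.2377, 0.0453]
ee_rot: [3.138, 0.003, 1.73]
wrist_force: [0.8, 0.5, -0.7]
width: 0.0117
```

>>> {"fn": "jog_arm", "kwargs": {"series": [{"x": 0, "y": 0, "z": -0.01, "rx": 0.1, "ry": 0.1, "rz": 0}, {"x": 0, "y": 0, "z": -0.015, "rx": 0, "ry": 0, "rz": 0}, {"x": 0, "y": 0, "z": -0.02, "rx": 0, "ry": 0, "rz": 0}, {"x": 0, "y": 0, "z": -0.02, "rx": 0, "ry": 0, "rz": 0}, {"x": 0, "y": 0, "z": -0.02, "rx": 0, "ry": 0, "rz": 0}]}}

```text
time: 4.93
tool_pos: [0.4794, -0.235, 0.128]
ee_rot: [-3.131, -0.009, 1.73]
wrist_force: [-0.1, -0.4, -0.8]
width: 0.012
```

```bash
python3 - <<'E'
from h import *
plan([.5634,.1266,.135],12.9,14)
s=cams.snapshot('wrist'); save(s,'w3')
E
```

```text
now [ 0.4794 -0.235   0.128 ] [-179.4    -0.52   99.13] t 4.93 w 0.012 F [-0.1 -0.4 -0.8]
{"x":0.0246,"y":0.0100,"z":-0.0004,"rx":-0.06,"ry":0.00,"rz":6.16},
{"x":0.0255,"y":0.0073,"z":-0.0004,"rx":-0.06,"ry":0.00,"rz":6.16},
{"x":0.0261,"y":0.0045,"z":-0.0004,"rx":-0.06,"ry":0.00,"rz":6.16},
{"x":0.0265,"y":0.0017,"z":-0.0004,"rx":-0.06,"ry":0.00,"rz":6.16},
{"x":0.0265,"y":-0.0011,"z":-0.0004,"rx":-0.06,"ry":0.00,"rz":6.16},
{"x":0.0262,"y":-0.0040,"z":-0.0004,"rx":-0.06,"ry":0.00,"rz":6.16},
{"x":0.0256,"y":-0.0068,"z":-0.0004,"rx":-0.06,"ry":0.00,"rz":6.16},
{"x":0.0248,"y":-0.0095,"z":-0.0004,"rx":-0.06,"ry":0.00,"rz":6.16},
{"x":0.0236,"y":-0.0121,"z":-0.0004,"rx":-0.06,"ry":0.00,"rz":6.16},
{"x":0.0222,"y":-0.0145,"z":-0.0004,"rx":-0.06,"ry":0.00,"rz":6.16},
{"x":0.0205,"y":-0.0168,"z":-0.0004,"rx":-0.06,"ry":0.00,"rz":6.16},
{"x":0.0186,"y":-0.0189,"z":-0.0004,"rx":-0.06,"ry":0.00,"rz":6.16},
{"x":0.0164,"y":-0.0208,"z":-0.0004,"rx":-0.06,"ry":0.00,"rz":6.16},
{"x":0.0141,"y":-0.0225,"z":-0.0005,"rx":-0.06,"ry":0.00,"rz":6.16},
total [-8.73768226e-01  3.51660953e-02  8.62266880e+01]
```

View pics/w3.png

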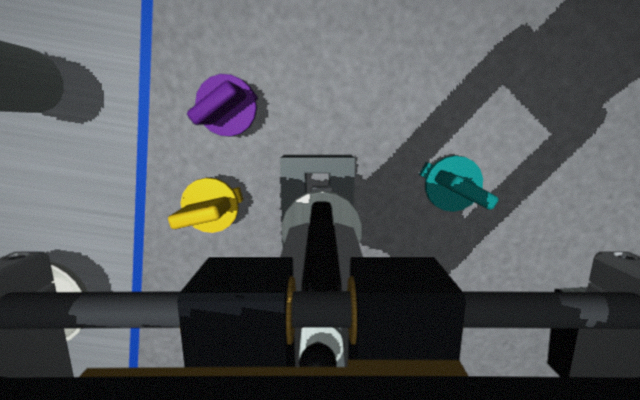

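The stop is held (wing at (320,230)) and its hole at (320,180) is empty. Carrying it to the rail.

>>> {"fn": "jog_arm", "kwargs": {"series": [{"x": 0.0246, "y": 0.01, "z": -0.001, "rx": -0.2, "ry": 0, "rz": 6.2}, {"x": 0.0255, "y": 0.0073, "z": -0.001, "rx": -0.2, "ry": 0, "rz": 6.2}, {"x": 0.0261, "y": 0.0045, "z": -0.001, "rx": -0.2, "ry": 0, "rz": 6.2}, {"x": 0.0265, "y": 0.0017, "z": -0.001, "rx": -0.2, "ry": 0, "rz": 6.2}, {"x": 0.0265, "y": -0.0011, "z": -0.001, "rx": 0, "ry": 0, "rz": 6.2}, {"x": 0.0262, "y": -0.004, "z": -0.001, "rx": 0, "ry": 0, "rz": 6.2}, {"x": 0.0256, "y": -0.0068, "z": 0, "rx": 0, "ry": 0, "rz": 6.2}, {"x": 0.0248, "y": -0.0095, "z": 0, "rx": 0, "ry": 0, "rz": 6.2}, {"x": 0.0236, "y": -0.012, "z": 0, "rx": 0, "ry": 0, "rz": 6.2}, {"x": 0.0222, "y": -0.0145, "z": 0, "rx": 0, "ry": 0, "rz": 6.2}]}}

```text
time: 5.82
tool_pos: [0.5523, 0.0236, 0.144]
ee_rot: [3.126, -0.012, 0.585]
wrist_force: [0.2, 0.1, -1.5]
width: 0.0117
```

```bash
python3 - <<'E'
from h import *
plan([.5634,.1266,.125],12.9,5)
E
```

```text
now [0.5523 0.0236 0.144 ] [179.09  -0.71  33.52] t 5.82 w 0.0117 F [ 0.2  0.1 -1.5]
{"x":0.0132,"y":-0.0160,"z":0.0037,"rx":0.15,"ry":-0.17,"rz":4.12},
{"x":0.0120,"y":-0.0169,"z":0.0037,"rx":0.15,"ry":-0.17,"rz":4.12},
{"x":0.0108,"y":-0.0177,"z":0.0037,"rx":0.15,"ry":-0.17,"rz":4.12},
{"x":0.0095,"y":-0.0184,"z":0.0037,"rx":0.15,"ry":-0.17,"rz":4.12},
{"x":0.0081,"y":-0.0191,"z":0.0038,"rx":0.15,"ry":-0.17,"rz":4.12},
total [ 0.77086541 -0.8619852  20.60896462]
```

>>> {"fn": "jog_arm", "kwargs": {"series": [{"x": 0.013, "y": -0.016, "z": 0.004, "rx": 0.2, "ry": -0.2, "rz": 4.1}, {"x": 0.012, "y": -0.017, "z": 0.004, "rx": 0.2, "ry": -0.2, "rz": 4.1}, {"x": 0.011, "y": -0.0175, "z": 0.004, "rx": 0.2, "ry": -0.2, "rz": 4.1}, {"x": 0.0095, "y": -0.018, "z": 0.004, "rx": 0.1, "ry": -0.2, "rz": 4.1}, {"x": 0.004, "y": -0.01, "z": 0.002, "rx": 0, "ry": 0, "rz": 2}, {"x": 0, "y": 0, "z": 0, "rx": 0, "ry": 0, "rz": 0}, {"x": 0, "y": 0, "z": 0, "rx": 0, "ry": 0, "rz": 0}]}}

```text
time: 6.4
tool_pos: [0.5632, 0.1268, 0.1234]
ee_rot: [-3.141, 0.001, 0.253]
wrist_force: [0.3, -1.2, -1.7]
width: 0.0121
```

```bash
python3 - <<'E'
from h import *
plan([.5634,.1266,.11],12.9,2)
for n in ['wrist','side','top']:
    s=cams.snapshot(n); save(s,n+'4')
    if n=='top': cv2.imwrite('pics/top4r.png',rect(s,.04,.463,.663,.0068,.3068,2500))
    if n=='wrist': cv2.imwrite('pics/wrist4r.png',rect(s,.04,.463,.663,.0068,.3068,2500))
E
```

```text
now [0.5632 0.1268 0.1234] [-1.7998e+02  3.0000e-02  1.4480e+01] t 6.4 w 0.0121 F [ 0.3 -1.2 -1.7]
{"x":0.0001,"y":0.0001,"z":0.0067,"rx":-0.01,"ry":0.01,"rz":0.79},
{"x":0.0001,"y":0.0001,"z":0.0067,"rx":-0.01,"ry":0.01,"rz":0.79},
total [-0.01870043  0.02904816  1.57538468]
```

View pics/wrist4.png

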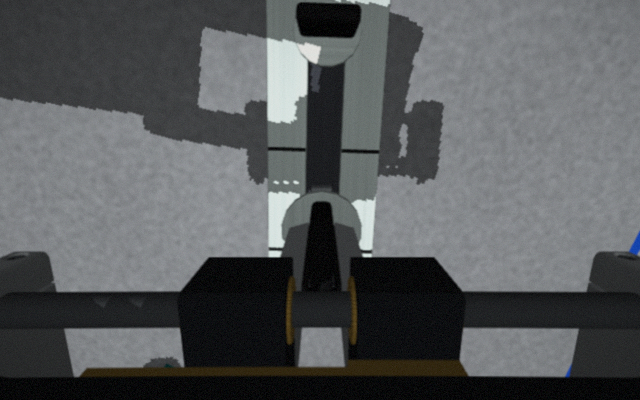

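View pics/side4.png

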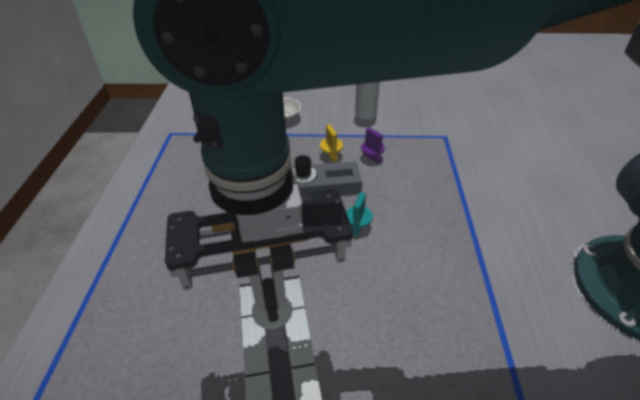

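View pics/wrist4r.png

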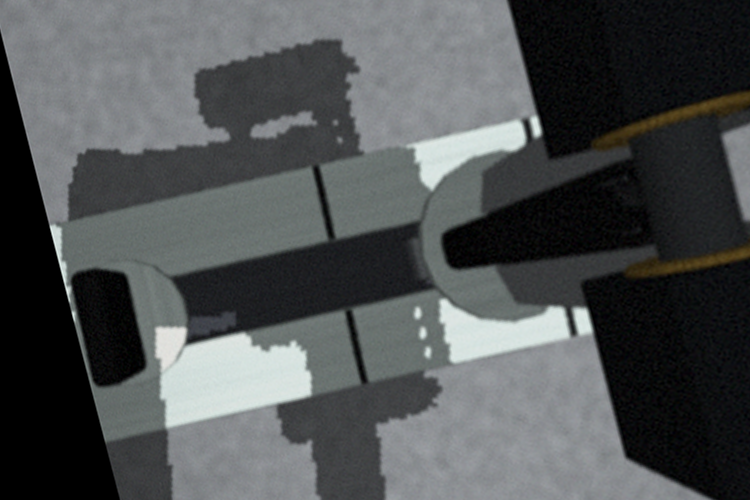

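```bash
python3 - <<'E'
from h import *
s=cams.snapshot('wrist'); o=robot.get_obs(); p=o['tool_pos']
for px in [(322,230),(283,228),(361,228)]: 
    q=atz(s,*px,p[2]-.0393+.030); print(q.round(4))
    R=Rn.from_euler('xyz',o['ee_rot']); print(' tool',R.inv().apply(q-p).round(4))
plan([.562,.1276,.095],12.9,2)
E
```

```text
[0.5628 0.1288 0.1147]
 tool [ 0.0001 -0.0032  0.0093]
[0.5394 0.1241 0.1147]
 tool [-0.0237 -0.0045  0.0093]
[0.5856 0.1359 0.1147]
 tool [ 0.0239 -0.0045  0.0093]
now [0.5635 0.1256 0.124 ] [-1.7998e+02 -4.0000e-02  1.4310e+01] t 6.6 w 0.0115 F [ 0.1  0.7 -1.5]
{"x":-0.0005,"y":-0.0011,"z":0.0145,"rx":-0.01,"ry":-0.02,"rz":0.71},
{"x":-0.0005,"y":-0.0011,"z":0.0145,"rx":-0.01,"ry":-0.02,"rz":0.71},
total [-0.01595377 -0.03754423  1.41293008]
```

>>> {"fn": "jog_arm", "kwargs": {"series": [{"x": -0.001, "y": -0.001, "z": 0.013, "rx": 0, "ry": 0, "rz": 1.0}, {"x": 0, "y": 0, "z": 0.013, "rx": 0, "ry": 0, "rz": 0.5}, {"x": 0, "y": 0, "z": 0.004, "rx": 0, "ry": 0, "rz": 0}, {"x": 0, "y": 0, "z": 0, "rx": 0, "ry": 0, "rz": 0}]}}

```text
time: 6.93
tool_pos: [0.564, 0.1228, 0.0959]
ee_rot: [3.14, -0.006, 0.219]
wrist_force: [-0.5, 0.0, -2.5]
width: 0.0119
```

```bash
python3 - <<'E'
from h import *
plan([.562,.1276,.08],12.9,1)
s=cams.snapshot('wrist');save(s,'w5')
E
```

```text
now [0.564  0.1228 0.0959] [179.93  -0.33  12.55] t 6.93 w 0.0119 F [-0.5  0.  -2.5]
{"x":-0.0010,"y":-0.0052,"z":0.0159,"rx":0.07,"ry":-0.33,"rz":-0.35},
total [ 0.06903885 -0.3327652  -0.35395537]
```

View pics/w5.png

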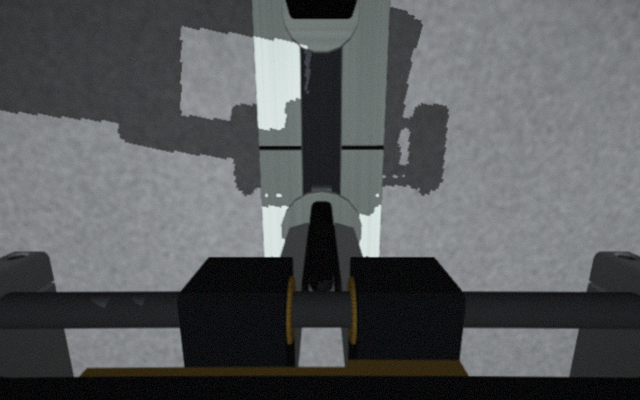

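The slot (303–341 px) is centred on the foot (about 321 px) and the yaw agrees. Lowering in.

>>> {"fn": "jog_arm", "kwargs": {"series": [{"x": -0.0005, "y": -0.0045, "z": 0.009, "rx": 0, "ry": -0.3, "rz": -0.3}, {"x": 0, "y": 0, "z": 0.009, "rx": 0, "ry": 0, "rz": 0}, {"x": 0, "y": 0, "z": 0, "rx": 0, "ry": 0, "rz": 0}]}}

```text
time: 7.23
tool_pos: [0.564, 0.1266, 0.0791]
ee_rot: [3.14, -0.004, 0.224]
wrist_force: [0.5, -0.2, -1.5]
width: 0.0123
```

```bash
python3 - <<'E'
from h import *
plan([.562,.1276,.058],12.9,2)
E
```

```text
now [0.564  0.1266 0.0791] [179.9   -0.25  12.82] t 7.23 w 0.0123 F [ 0.5 -0.2 -1.5]
{"x":-0.0009,"y":-0.0007,"z":0.0105,"rx":0.05,"ry":-0.12,"rz":-0.04},
{"x":-0.0009,"y":-0.0007,"z":0.0106,"rx":0.05,"ry":-0.12,"rz":-0.04},
total [ 0.09968752 -0.24718576 -0.07946464]
```

>>> {"fn": "jog_arm", "kwargs": {"series": [{"x": -0.0015, "y": -0.001, "z": 0.007, "rx": 0, "ry": -0.2, "rz": 0}, {"x": 0, "y": 0, "z": 0.007, "rx": 0, "ry": 0, "rz": 0}, {"x": 0, "y": 0, "z": 0.004, "rx": 0, "ry": 0, "rz": 0}, {"x": 0, "y": 0, "z": 0, "rx": 0, "ry": 0, "rz": 0}]}}

```text
time: 7.57
tool_pos: [0.5622, 0.1276, 0.059]
ee_rot: [3.14, -0.0, 0.225]
wrist_force: [-0.4, 0.3, -1.5]
width: 0.0115
```

```bash
python3 - <<'E'
from h import *
plan([.562,.1276,.0555],12.9,1)
E
```

```text
now [0.5622 0.1276 0.059 ] [ 1.799e+02 -1.000e-02  1.287e+01] t 7.57 w 0.0115 F [-0.4  0.3 -1.5]
{"x":-0.0002,"y":-0.0000,"z":0.0035,"rx":0.10,"ry":-0.01,"rz":-0.03},
total [ 0.1007729  -0.01418343 -0.03133065]
```

>>> {"fn": "jog_arm", "kwargs": {"series": [{"x": 0, "y": 0, "z": 0.0025, "rx": 0, "ry": 0, "rz": 0}, {"x": 0, "y": 0, "z": 0, "rx": 0, "ry": 0, "rz": 0}, {"x": 0, "y": 0, "z": 0, "rx": 0, "ry": 0, "rz": 0}]}}

```text
time: 7.82
tool_pos: [0.562, 0.1277, 0.0558]
ee_rot: [3.14, 0.001, 0.225]
wrist_force: [-0.7, 0.5, -1.3]
width: 0.0121
```

```bash
python3 - <<'E'
from h import *
plan([.562,.1276,.0555],12.9,1)
for n in ['wrist','side']:
    s=cams.snapshot(n);save(s,n+'6')
c=s['img'][230:400,170:370][:,:,::-1]; cv2.imwrite('pics/side6c.png',cv2.resize(c,None,fx=3,fy=3,interpolation=cv2.INTER_CUBIC))
E
```

```text
now [0.562  0.1277 0.0558] [1.799e+02 3.000e-02 1.288e+01] t 7.82 w 0.0121 F [-0.7  0.5 -1.3]
{"x":-0.0000,"y":0.0001,"z":0.0003,"rx":0.10,"ry":0.03,"rz":-0.02},
total [ 0.09747866  0.02895343 -0.02495219]
```

View pics/side6c.png

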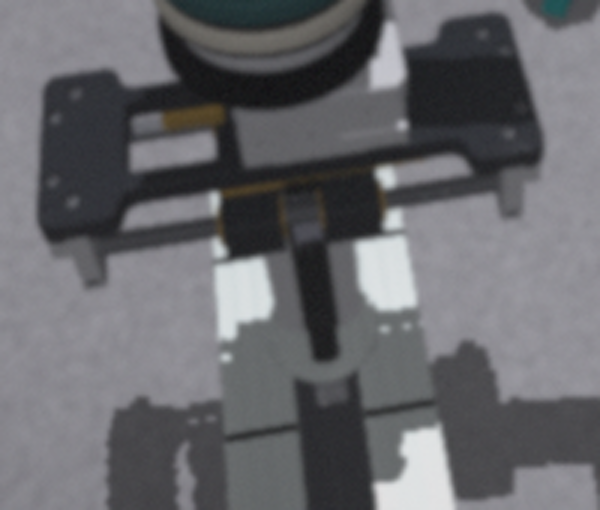

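View pics/wrist6.png

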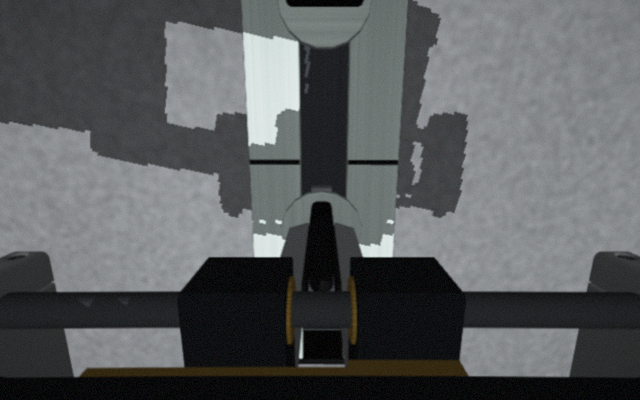

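The foot is in the slot along it (foot end at (321,188)), with the flange about 0.5 mm off the rail by dead reckoning. Starting the quarter turn.

>>> {"fn": "jog_arm", "kwargs": {"series": [{"x": 0, "y": 0, "z": 0, "rx": 0, "ry": 0, "rz": 4}, {"x": 0, "y": 0, "z": 0, "rx": 0, "ry": 0, "rz": 6}, {"x": 0, "y": 0, "z": 0, "rx": 0, "ry": 0, "rz": 6}, {"x": 0, "y": 0, "z": 0, "rx": 0, "ry": 0, "rz": 6}, {"x": 0, "y": 0, "z": 0, "rx": 0, "ry": 0, "rz": 0}]}}

```text
time: 8.33
tool_pos: [0.5632, 0.1277, 0.0578]
ee_rot: [3.141, -0.004, -0.177]
wrist_force: [-0.8, 0.1, -1.1]
width: 0.0119
```

```bash
python3 - <<'E'
from h import *
plan([.562,.1276,.0555],-77.1,10)
print(robot.get_obs()['wrist_torque'])
E
```

```text
now [0.5632 0.1277 0.0578] [179.96  -0.21 -10.14] t 8.33 w 0.0119 F [-0.8  0.1 -1.1]
{"x":-0.0001,"y":0.0000,"z":0.0002,"rx":-0.01,"ry":-0.02,"rz":6.70},
{"x":-0.0001,"y":0.0000,"z":0.0002,"rx":-0.01,"ry":-0.02,"rz":6.70},
{"x":-0.0001,"y":0.0001,"z":0.0002,"rx":-0.01,"ry":-0.02,"rz":6.70},
{"x":-0.0001,"y":0.0001,"z":0.0002,"rx":-0.01,"ry":-0.02,"rz":6.70},
{"x":-0.0001,"y":0.0001,"z":0.0002,"rx":-0.01,"ry":-0.02,"rz":6.70},
{"x":-0.0001,"y":0.0001,"z":0.0002,"rx":-0.01,"ry":-0.02,"rz":6.70},
{"x":-0.0001,"y":0.0001,"z":0.0002,"rx":-0.01,"ry":-0.02,"rz":6.70},
{"x":-0.0001,"y":0.0001,"z":0.0002,"rx":-0.01,"ry":-0.02,"rz":6.70},
{"x":-0.0000,"y":0.0001,"z":0.0002,"rx":-0.01,"ry":-0.02,"rz":6.70},
{"x":-0.0000,"y":0.0001,"z":0.0002,"rx":-0.01,"ry":-0.02,"rz":6.70},
total [-0.08572271 -0.20821669 66.96415588]
[-0.09853273  0.08935478  0.05636329]
```

>>> {"fn": "jog_arm", "kwargs": {"series": [{"x": -0.001, "y": 0, "z": 0.002, "rx": 0, "ry": 0, "rz": 5}, {"x": 0, "y": 0, "z": 0.0007, "rx": 0, "ry": 0, "rz": 6}, {"x": 0, "y": 0, "z": 0.0006, "rx": 0, "ry": 0, "rz": 6}, {"x": 0, "y": 0, "z": 0.0006, "rx": 0, "ry": 0, "rz": 6}, {"x": 0, "y": 0, "z": 0.0006, "rx": 0, "ry": 0, "rz": 6}, {"x": 0, "y": 0, "z": 0, "rx": 0, "ry": 0, "rz": 0}]}}

```text
time: 8.83
tool_pos: [0.5637, 0.1275, 0.0558]
ee_rot: [-3.138, -0.007, -0.69]
wrist_force: [0.3, -0.3, -0.6]
width: 0.0117
```

```bash
python3 - <<'E'
from h import *
plan([.562,.1276,.0555],-77.1,6)
print(robot.get_obs()['wrist_torque'])
E
```

```text
now [0.5637 0.1275 0.0558] [-179.8    -0.42  -39.53] t 8.83 w 0.0117 F [ 0.3 -0.3 -0.6]
{"x":-0.0002,"y":0.0002,"z":0.0000,"rx":-0.05,"ry":-0.06,"rz":6.26},
{"x":-0.0002,"y":0.0002,"z":0.0000,"rx":-0.05,"ry":-0.06,"rz":6.26},
{"x":-0.0002,"y":0.0002,"z":0.0000,"rx":-0.05,"ry":-0.06,"rz":6.26},
{"x":-0.0002,"y":0.0002,"z":0.0000,"rx":-0.05,"ry":-0.06,"rz":6.26},
{"x":-0.0001,"y":0.0003,"z":0.0000,"rx":-0.05,"ry":-0.06,"rz":6.26},
{"x":-0.0001,"y":0.0003,"z":0.0000,"rx":-0.05,"ry":-0.06,"rz":6.26},
total [-0.32496385 -0.33807053 37.57531579]
[-0.05375861  0.06497415 -0.02855701]
```

>>> {"fn": "jog_arm", "kwargs": {"series": [{"x": 0, "y": 0, "z": 0.0006, "rx": -0.2, "ry": -0.2, "rz": 6.2}, {"x": 0, "y": 0.0004, "z": 0.0006, "rx": -0.1, "ry": -0.1, "rz": 6.2}, {"x": 0, "y": 0.0005, "z": 0.0006, "rx": 0, "ry": 0, "rz": 6.2}, {"x": 0, "y": 0.0008, "z": 0.0006, "rx": 0, "ry": 0, "rz": 6.2}, {"x": 0, "y": 0.001, "z": 0.0006, "rx": 0, "ry": 0, "rz": 6.2}, {"x": 0, "y": 0.001, "z": 0.0006, "rx": 0, "ry": 0, "rz": 6}, {"x": 0, "y": 0, "z": 0, "rx": 0, "ry": 0, "rz": 0}]}}

```text
time: 9.42
tool_pos: [0.5626, 0.1245, 0.0557]
ee_rot: [-3.137, -0.005, -1.332]
wrist_force: [-0.2, -0.1, -1.3]
width: 0.0121
```

```bash
python3 - <<'E'
from h import *
plan([.561,.1276,.0555],-77.1,1)
print(robot.get_obs()['wrist_torque'])
for n in ['wrist','side']:
    s=cams.snapshot(n);save(s,n+'7')
c=s['img'][230:400,170:370][:,:,::-1]; cv2.imwrite('pics/side7c.png',cv2.resize(c,None,fx=3,fy=3,interpolation=cv2.INTER_CUBIC))
E
```

```text
now [0.5626 0.1245 0.0557] [-179.73   -0.29  -76.31] t 9.42 w 0.0121 F [-0.2 -0.1 -1.3]
{"x":-0.0034,"y":0.0008,"z":0.0002,"rx":-0.27,"ry":-0.29,"rz":0.80},
total [-0.27249511 -0.2891122   0.79512559]
[ 0.05403809  0.18397186 -0.01925751]
```

View pics/side7c.png

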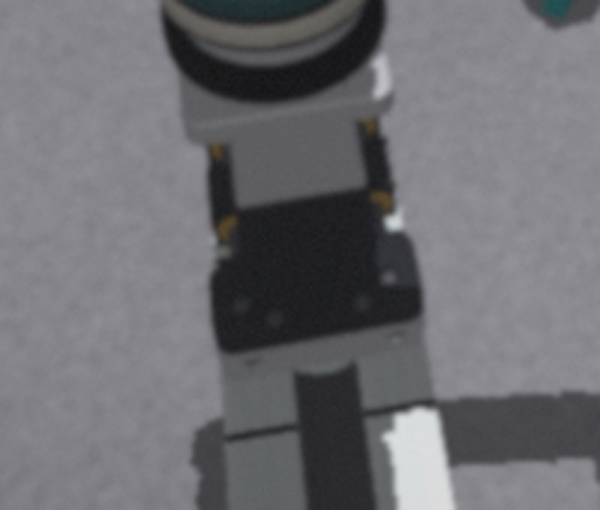

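View pics/wrist7.png

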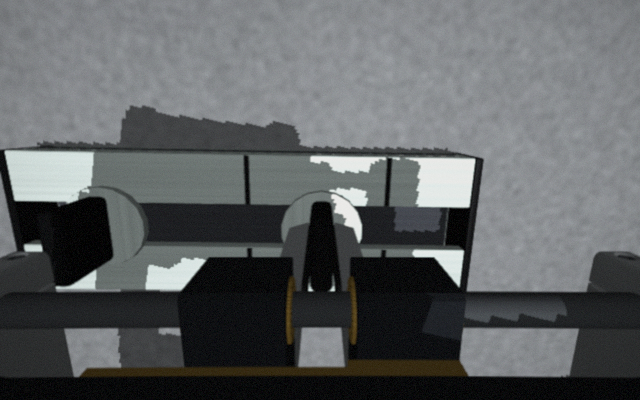

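The wing is square across the rail, and the stop at 321 px lies between the lines at 247 and 388 px. Levelling, lowering slightly, and opening.

>>> {"fn": "jog_arm", "kwargs": {"series": [{"x": -0.001, "y": 0, "z": 0.0008, "rx": -0.2, "ry": -0.2, "rz": 0.8}, {"x": 0, "y": 0, "z": 0.0003, "rx": 0, "ry": 0, "rz": 0}]}}

```text
time: 9.68
tool_pos: [0.5626, 0.1253, 0.0553]
ee_rot: [-3.14, -0.002, -1.337]
wrist_force: [-0.3, -0.2, 1.3]
width: 0.0116
```

>>> {"fn": "jog_arm", "kwargs": {"series": [{"x": 0, "y": 0, "z": 0, "rx": 0, "ry": 0, "rz": 0}, {"x": 0, "y": 0, "z": 0, "rx": 0, "ry": 0, "rz": 0}, {"x": 0, "y": 0, "z": 0, "rx": 0, "ry": 0, "rz": 0}, {"x": 0, "y": 0, "z": 0, "rx": 0, "ry": 0, "rz": 0}, {"x": 0, "y": 0, "z": 0, "rx": 0, "ry": 0, "rz": 0}], "claw": 0.42}}

```text
time: 10.1
tool_pos: [0.5636, 0.1262, 0.0559]
ee_rot: [-3.138, -0.001, -1.332]
wrist_force: [-0.1, -0.2, -0.9]
width: 0.0386
```

```bash
python3 - <<'E'
from h import *
plan([.561,.1276,.12],-77.1,4)
s=cams.snapshot('wrist');save(s,'w8')
E
```

```text
now [0.5636 0.1262 0.0559] [-1.7978e+02 -6.0000e-02 -7.6330e+01] t 10.1 w 0.0386 F [-0.1 -0.2 -0.9]
{"x":-0.0005,"y":0.0005,"z":-0.0160,"rx":-0.06,"ry":-0.01,"rz":0.19},
{"x":-0.0005,"y":0.0005,"z":-0.0160,"rx":-0.06,"ry":-0.01,"rz":0.19},
{"x":-0.0005,"y":0.0005,"z":-0.0160,"rx":-0.06,"ry":-0.01,"rz":0.19},
{"x":-0.0005,"y":0.0005,"z":-0.0160,"rx":-0.06,"ry":-0.01,"rz":0.19},
total [-0.2219096  -0.05548432  0.77270649]
```

View pics/w8.png

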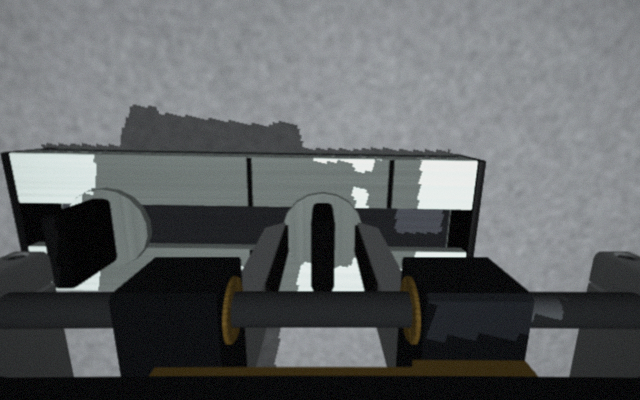

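The stop (wing at (322,245)) stands free between the open fingers. Lifting straight up and backing away.

>>> {"fn": "jog_arm", "kwargs": {"series": [{"x": 0, "y": 0, "z": -0.01, "rx": 0, "ry": 0, "rz": 0}, {"x": 0, "y": 0, "z": -0.015, "rx": 0, "ry": 0, "rz": 0}, {"x": 0, "y": 0, "z": -0.02, "rx": 0, "ry": 0, "rz": 0}, {"x": 0, "y": 0, "z": -0.025, "rx": 0, "ry": 0, "rz": 0}, {"x": 0, "y": 0, "z": -0.025, "rx": 0, "ry": 0, "rz": 0}, {"x": 0, "y": 0.03, "z": -0.02, "rx": 0, "ry": 0, "rz": 0}, {"x": 0, "y": 0.035, "z": -0.01, "rx": 0, "ry": 0, "rz": 0}, {"x": 0, "y": 0.035, "z": 0, "rx": 0, "ry": 0, "rz": 0}, {"x": 0, "y": 0.035, "z": 0, "rx": 0, "ry": 0, "rz": 0}, {"x": 0, "y": 0.03, "z": 0, "rx": 0, "ry": 0, "rz": 0}, {"x": 0, "y": 0.02, "z": 0, "rx": 0, "ry": 0, "rz": 0}, {"x": 0, "y": 0, "z": 0, "rx": 0, "ry": 0, "rz": 0}]}}

```text
time: 11.15
tool_pos: [0.3779, 0.0811, 0.1933]
ee_rot: [-3.131, -0.002, -1.33]
wrist_force: [0.8, -0.3, 0.4]
width: 0.0396
```

```bash
python3 - <<'E'
from h import *
plan([.561,.1276,.12],-77.1,1)
for n in ['wrist','top','side']:
    s=cams.snapshot(n);save(s,n+'9')
    if n=='top':
        cv2.imwrite('pics/top9r.png',rect(s,.046,.463,.663,.0068,.3068,2500))
    if n!='wrist':
        for t in ['wing_stop','pin_round','pin_ball']: print(n,t,[(d['bbox'],round(d['p'],2)) for d in cams.look_for(t,s)])
c=s['img'][100:400,170:400][:,:,::-1]; cv2.imwrite('pics/side9c.png',cv2.resize(c,None,fx=2,fy=2,interpolation=cv2.INTER_CUBIC))
E
```

```text
now [0.3779 0.0811 0.1933] [-1.7941e+02 -1.3000e-01 -7.6200e+01] t 11.15 w 0.0396 F [ 0.8 -0.3  0.4]
{"x":-0.0017,"y":-0.1881,"z":0.0753,"rx":-0.59,"ry":-0.13,"rz":0.90},
total [-0.58802269 -0.12558638  0.90120139]
top wing_stop [([204.9, 176.5, 25.3, 29.5], 0.96), ([326.5, 234.8, 25.0, 27.4], 0.94), ([422.9, 207.4, 27.6, 27.1], 0.91), ([420.1, 253.4, 28.2, 22.2], 0.75), ([126.6, 162.7, 145.4, 72.3], 0.38)]
top pin_round [([374.5, 187.3, 22.2, 19.8], 0.8)]
top pin_ball []
side wing_stop [([261.6, 315.0, 35.2, 42.3], 0.95), ([341.7, 191.6, 27.2, 44.1], 0.95), ([359.6, 130.4, 24.0, 36.2], 0.74), ([320.9, 122.9, 24.2, 40.3], 0.64)]
side pin_round [([290.3, 155.6, 26.6, 29.7], 0.95)]
side pin_ball [([255.0, 161.5, 24.9, 23.8], 0.69)]
```

View pics/top9.png

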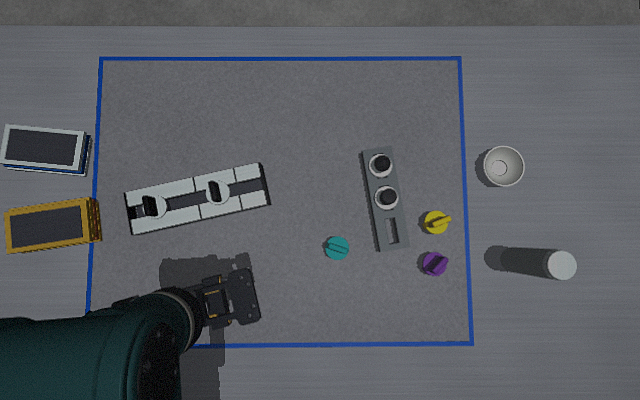

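View pics/top9r.png

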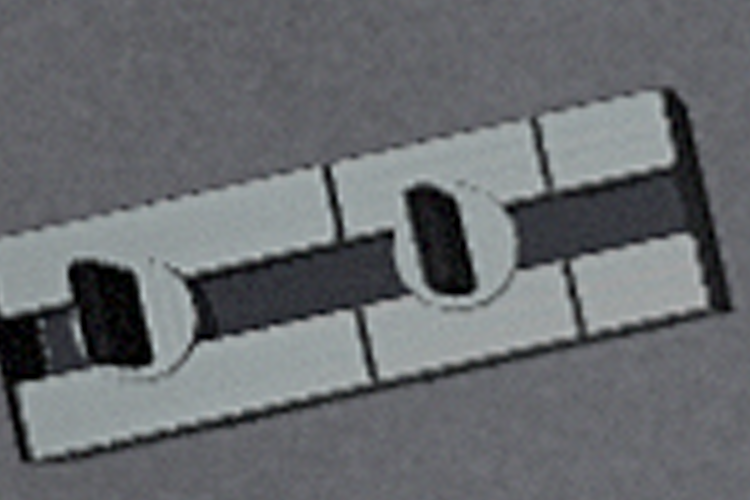

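View pics/side9c.png

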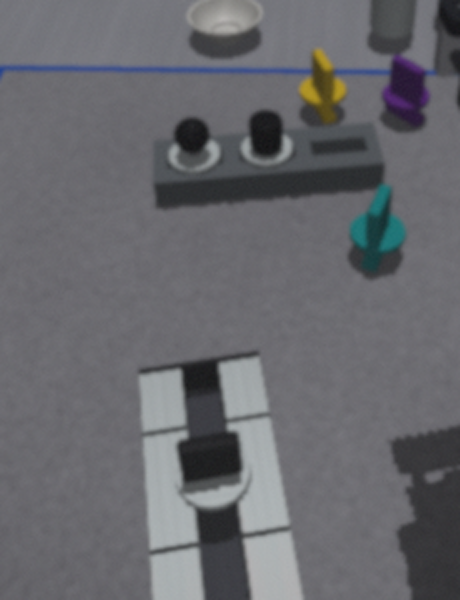

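View pics/wrist9.png

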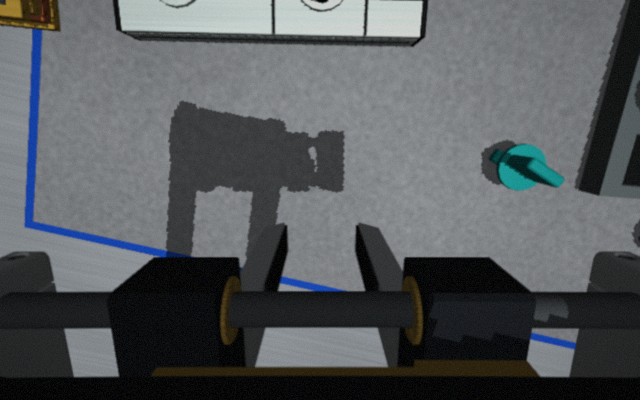

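The stop's flange is round and flat in the rectified top view, with its centre at (456,246). That is about 1 mm across and 2 mm along from the mark. The wing is at about 12° against the rail's 12.9°. Both pins stand in the holder and the arm is clear. Handing in.

```bash
python3 - <<'E'
from h import *
print(ticket.close_job())
E
```

```text
the job is handed in; nothing more can be done
None
```

The winged stop is locked in the rail slot between the scribed lines, and I handed the job in at about 11.5 s on the robot's clock. I lifted it out of the holder by its wing, lowered its foot along the slot, turned it 90°, let go and backed the arm away.

**Last checks (top and side pictures):**
- **Position:** the flange looks flat on the rail, about 1 mm across and 2 mm along from the mark.
- **Wing:** square across the rail to within about 1°.
- **Height:** dead reckoning puts the foot's underside about 24 mm below the rail top. I did not measure it from a picture.
- **Pins and look-alikes:** both round-knob pins stand where they were, and the yellow, purple and turquoise look-alikes are untouched.
- **Forces:** the wrist readings stayed under about 3 N throughout.

**Disagreements:**
- The wrist and top cameras differed by 2–3 mm on the mark and the wing, so I aimed midway between them for the placing.
- The stop sat about 3 mm off the tool's centre along the wing, well within the clearance.
- The network did not find the ball pin in the last top picture, but it is plainly visible there and was detected in the side picture.
- The first move call was refused because its rows left out some fields; nothing moved.

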